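Unclamp the strap plate and locate it in the checking fixture

ROBOT

A 6-joint arm with a two-finger parallel gripper is mounted at the origin on a cart in front of the work surface, level with it; the furniture and walls round the work are solid. World frame = base frame: x ahead of the robot, y to its left, z up, the work surface at z = 0. Lengths are in m, angles in rad, forces in N, time in s.
With the tool pointing down it reaches from about 0.375 to 0.9 m from the base axis. Payload 3.1 kg.
Tool frame: the origin (TCP) lies at the centre of the arm's flange, where the gripper is bolted on; the fingertips stand 182 mm ahead of it and the grasp point (between the pads) lies 164 mm ahead of it; z points along the fingers, y is the line along which they close (so a half turn about z gives the same grasp; the last joint's range is limited). The gripper opens to 87 mm and grips with 3 to 60 N. Pads are 19 mm wide; open, the fingers measure 117 mm over their backs; the gripper's body (75 mm by 190 mm) begins 51 mm behind the grasp point.
Start: joints at [-1.363, 0.527, 1.433, -0, 1.181, -0.178], TCP at [0.236, -0.579, 0.405] pointing down, gripper open.
Joint ranges: [-3.08, 3.08], [-0.75, 2.2], [0.22, 2.44], [-1.43, 4.57], [0, 2.65], [-2.85, 2.85]. Speed limits (rad/s): [2.79, 2.79, 3.14, 3.14, 3.14, 3.14].

INTERFACE

Orientations are given as a unit quaternion [x, y, z, w].
In Python, from rig import * gives the robot as it stands.
- The arm moves only by the tool move_arm, never from a script. Its argument "commands" is a list that holds one entry, the list of rows, each a list of 6 numbers: the shift along the tool's x, y, z in units of 40 mm (1.0 is 40 mm), then the turn, a rotation vector about the tool's x, y, z in rad. A call has 1 to 12 rows; each row is the pose to reach, as a shift and turn from the pose commanded when the call began, along the tool's axes at that moment; what a row does not reach only later rows make up. A row lasts 1/8 s, in which the tool goes at most 62.5 mm and 10.7 degrees, less where a joint would pass 70% of its speed; a pose out of reach is approached as far as the arm can. A call with a gripper value outside its range is refused whole. "claw" is the closure, from -1 (fully open) to 1 (shut), so that 0 is half open, set as the call begins (left out, the last holds). The fingers move at their own pace and stop on an object; "squeeze" is the grip in N (left out, the last holds). Time passes only in rows, so rows that repeat a pose let the fingers close. It gives the time, the measured TCP pose, the force, the opening and the grip force at its end, in the units of the state.
- get_obs(): the state, without advancing time (a new reading comes with each control period).
- camera(name): name is "scene" or "top" or "wrist"; returns a dict with "pixels" (420x560x3 uint8, blue, green, red), "range_z" (420x560 float32, m along the optical axis (not along the pixel's ray), 0 where there is no reading), "camera_matrix" (3x3 intrinsics, pixels), "extrinsics" (4x4, takes a point from world to camera coordinates). Camera axes: x right, y up, looking along -z (the intrinsics and any distortion apply to the point x, -y, -z); pixel columns grow to the right and rows downward; lengths in m; the calibration is good to about 2 mm. The wrist camera is an equidistant fisheye: a pixel r from the principal point sees the ray r / f radians off the axis. A picture is of the moment at which its call begins.
- hand_in(): hands the job in; it is judged then, once.
The state is a dict: "time": time; "q": joint angles; "joint_velocities": joint speeds; "joint_torque": joint torques, N m; "position": TCP position; "tool_rot": TCP orientation; "ft_force": force on the tool from outside, world axes, zero at the start; "moment": the same for the moment, N m; "grip_width": finger opening in m; "grip_force": force on a finger pad.
Only numpy, scipy, OpenCV 4.12 (cv2) and the standard library are available. Lean on these libraries where they do the work, as an engineer would, in place of code of your own. Each camera call takes 0.05 s, during which the arm holds its last target. There are 200 camera calls.

TASK

Slide the vise jaw well open by its pull lug, leave it open, and lift the finished plate out. Lay the plate down flat on the wooden board and let go, then take it afresh across its width and lay it flat in the checking fixture, pushed snug against both side pins and the end pin. Do not disturb the block, the flange or the grinding disc beside the work.

Things in the scene. Friction and masses are not known exactly. Their poses are not given: they have to be found in the camera images.
- plate_mid (a point): centre of the finished part: plain steel strap plate 130 x 60 x 12 mm, about 0.45 to 0.66 kg, a 14 mm hole near each end, faces, edges and ends alike. Axes: x thickness, y length (130), z width (60). It starts standing on a long edge between the vise jaws, its lower 28 mm hidden, its upper 32 mm showing above them, up to 12 mm off the jaws' middle.
- vise_seat (a point): point midway along the jaws where the clamped plate stands, 60 mm above the table (plate's bottom edge at 30, its top at 90). x points from sliding jaw to fixed jaw, y along the jaws, z up. Jaws 84 mm long, tops 58 mm above the table; fixed jaw at x = +6 to +40 mm from here, closed sliding jaw at x = -6 to -34 mm. Grey vise, bolted down.
- jaw_lug (a point): grip point on the sliding jaw's upright steel pull lug: a tab 26 mm (vise x) by 14 mm (vise y), standing from 43 to 83 mm above the table on a low tongue, 64 mm from the plate, away from the fixed jaw. The point is in its middle, 70 mm above the table. Axes as vise_seat.
- jaw (a joint): travel of the sliding jaw in m: 0 closed on the plate, 0.040 fully open; it grows along the vise's -x. Held by about 7 N of friction plus some drag, no spring: it stays where it is left.
- fixture_home (a point): where the plate's centre is when home in the checking fixture, lying flat, length along this point's y, long edge (x = +30 mm) on the two side pins, end (y = +65 mm) on the end pin; 20 mm above the table; z up. The base is dark steel, bolted down, 14 mm thick, from x = -70.5 to +54.5 and y = -103 to +87 mm of this point, with no walls.
- side_pin_a (a point): top of the first side pin, an upright steel pin 10 mm thick whose top is 32 mm above the table (18 above the base); at x = +35, y = -53 mm of fixture_home.
- side_pin_b (a point): top of the second side pin, alike; at x = +35, y = +37 mm of fixture_home.
- end_pin (a point): top of the end pin, alike; at x = 0, y = +70 mm of fixture_home.
- board_top (a point): centre of the top face of a plain wooden laying board, fixed on the table between vise and fixture, 150 mm (x) by 170 mm (y), top 16 mm above the table; z up. A plate lying flat on it has its centre 6 mm above this point.
- block: bystander: dark steel block 50 x 62 x 36 mm high; origin at the centre of its underside.
- flange: bystander: grey pipe flange 90 mm in diameter, 24 mm high, lying flat; origin at the centre of its underside.
- disc: bystander: worn grinding disc 116 mm in diameter, 7 mm thick, lying flat; origin at the centre of its underside.
Mind the look-alikes: they are no part of the job. Of the things that look like the part that bears plate_mid, the larger one is meant.

How it is judged:
By the outcome, as a careful person would: the job done as asked, in the order asked, and still so for the second after the job is handed in, with the robot touching nothing.
It also fails if it takes over 72 s, if anything falls off the work surface, if the arm or the gripper's body presses on something with over 40 N, if the wrist force passes 120 N, or if a joint passes its speed limit or range.

## Working session

There is one attempt and no reset: what is moved stays moved. The work goes in short steps, Python scripts to look and compute and a tool call to move; the robot and the scene stay as the last step left them, time stands still between calls to the robot, and variables do not carry over. Pictures are saved under pics/ and viewed, at most 10 in all, crops included, and the job is handed in when it is done.

Besides the shell and the picture viewer there is one more tool, called after "Request:" as name(argument=value, ...) on one line, values as JSON. move_arm: Moves the arm, as the interface text tells. Its arguments: {"type":"object","properties":{"commands":{"type":"array","items":{"type":"array","items":{"type":"array","items":{"type":"number"}}}},"claw":{"type":"number"},"squeeze":{"type":"number"}},"required":["commands"]}

```bash
ls; mkdir -p pics; cat > h.py <<'E'
import numpy as np, cv2
from rig import *
from scipy.spatial.transform import Rotation as R
def cloud(c):
    K=np.array(c["camera_matrix"]);T=np.array(c["extrinsics"]);z=np.array(c["range_z"])
    v,u=np.mgrid[:z.shape[0],:z.shape[1]]
    P=np.stack([(u-K[0,2])/K[0,0]*z,-(v-K[1,2])/K[1,1]*z,-z],-1)
    return (P-T[:3,3])@T[:3,:3]
E
python3 - <<'E'
from h import *
for n in("top","scene"):
    c=camera(n);cv2.imwrite(f"pics/{n}1.png",c["pixels"]);np.savez(f"{n}1.npz",**c)
    P=cloud(c);print(n,np.array(c["camera_matrix"]).round(1).tolist(),np.array(c["extrinsics"]).round(3).tolist(),P[210,280],(c["range_z"]>0).mean())
o=get_obs();print({k:np.round(v,3).tolist() for k,v in o.items()})
E
```

```text
pics
top [[423.1, 0.0, 277.7], [0.0, 423.1, 209.9], [0.0, 0.0, 1.0]] [[-0.025, -0.999, -0.021, 0.101], [0.994, -0.027, 0.104, -0.643], [-0.104, -0.018, 0.994, -1.309], [0.0, 0.0, 0.0, 1.0]] [0.64665381 0.0775102  0.01574052] 0.996109693877551
scene [[537.5, 0.0, 285.2], [0.0, 537.5, 207.5], [0.0, 0.0, 1.0]] [[0.86, -0.51, 0.01, -0.491], [0.343, 0.592, 0.729, -0.31], [-0.378, -0.623, 0.685, -1.565], [0.0, 0.0, 0.0, 1.0]] [0.63135599 0.1370117  0.005004  ] 0.9371215986394558
{'time': 0.1, 'q': [-1.362, 0.528, 1.434, -0.0, 1.181, -0.179], 'joint_velocities': [-0.001, -0.001, -0.003, -0.001, -0.003, 0.001], 'joint_torque': [-0.0, -44.099, -17.715, 0.063, 0.053, -0.0], 'position': [0.236, -0.579, 0.404], 'tool_rot': [0.981, 0.192, -0.0, -0.001], 'ft_force': [-0.196, -0.204, 0.226], 'moment': [-0.038, -0.025, -0.016], 'grip_force': 0.0, 'grip_width': 0.087}
```

View pics/top1.png

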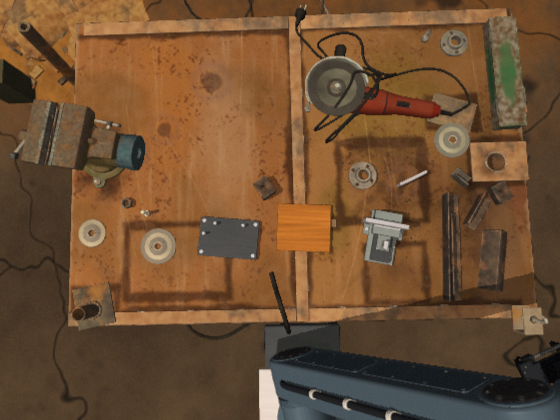

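View pics/scene1.png

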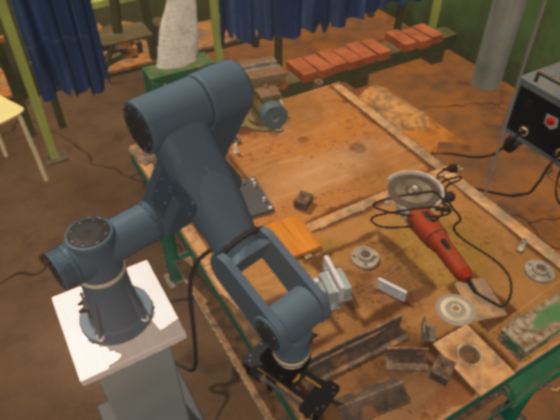

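The top view shows the vise at about (385,240) with the strap plate at (388,224). The board is at (304,229) and the dark fixture base at (230,238). The flange is at (363,175), the block at (265,187) and the disc possibly at (158,246) or (452,140). Two things could be the plate: the long strap in the vise (388,224) and a smaller loose bar at (413,178). The one in the vise is larger and stands between the jaws, so it fits. I'll confirm this in an enlarged crop.

```bash
python3 - <<'E'
from h import *
c=dict(np.load("top1.npz"));im=c["pixels"];P=cloud(c)
cv2.imwrite("pics/crop1.png",cv2.resize(im[165:275,190:440],None,fx=3.2,fy=3.2,interpolation=cv2.INTER_CUBIC))
# height map regions
z=P[...,2]
print("table",np.median(z[180:200,310:340]))
def reg(name,r0,r1,c0,c1,lo,hi):
    m=np.zeros(z.shape,bool);m[r0:r1,c0:c1]=True;m&=(z>lo)&(z<hi)
    p=P[m];
    if len(p)<3: print(name,len(p));return
    r=cv2.minAreaRect((p[:,:2]*1000).astype(np.float32))
    print(name,len(p),"mean",p.mean(0).round(4),"rect",np.round(r[0],1),np.round(r[1],1),round(r[2],1),"z",np.percentile(p[:,2],[5,50,95]).round(4))
reg("plate",200,270,350,430,.08,.1)
reg("plate+",200,270,350,430,.076,.1)
reg("vise58",200,270,350,430,.05,.066)
reg("lug",236,270,350,430,.07,.09)
reg("board",195,265,268,345,.010,.022)
reg("fixt",205,270,190,268,.008,.019)
reg("pins",205,270,190,268,.024,.04)
reg("small",160,195,390,440,.005,.1)
E
```

```text
table 0.0016093017995302723
plate 237 mean [ 0.5805 -0.242   0.0901] rect [ 557.5 -236.6] [130.6  83.1] 78.2 z [0.0829 0.0907 0.0956]
plate+ 245 mean [ 0.58   -0.2421  0.0897] rect [ 557.5 -236.6] [130.6  83.1] 78.2 z [0.0813 0.0906 0.0956]
vise58 542 mean [ 0.5909 -0.25    0.0595] rect [ 587.3 -252.9] [116.4 112.2] 30.1 z [0.0538 0.0599 0.064 ]
lug 46 mean [ 0.5277 -0.2372  0.0834] rect [ 527.7 -238.6] [15.7 24.8] 82.4 z [0.075  0.084  0.0889]
board 2340 mean [0.5906 0.0044 0.0171] rect [583.3   7.6] [218.7 221.8] 89.0 z [0.0124 0.0173 0.0211]
fixt 2051 mean [0.563  0.2469 0.0146] rect [563.9 246.6] [244.1 199.3] 85.6 z [0.0101 0.0148 0.0183]
pins 29 mean [0.5979 0.258  0.0305] rect [588.5 241. ] [163.2  60.9] 76.2 z [0.0246 0.0318 0.0354]
small 390 mean [ 0.7437 -0.3581  0.0157] rect [ 743.9 -361.3] [159.2 112.2] 88.5 z [0.0052 0.0068 0.0471]
```

View pics/crop1.png

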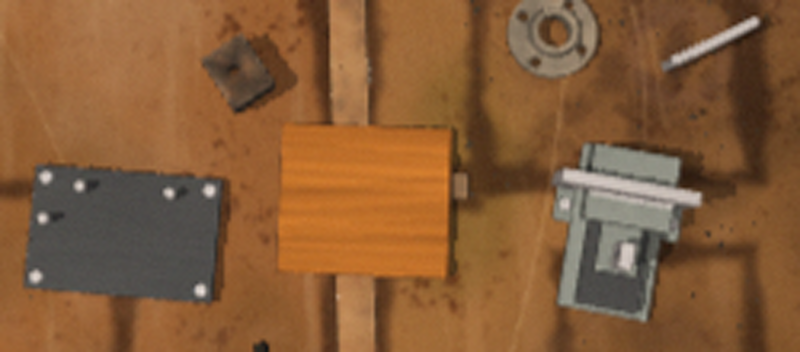

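The crop confirms it: the long strap standing in the grey vise runs from (560,177) to (700,198). The loose bar at (710,43) is shorter and is a decoy. The lug is at (627,253). The fixture pins cast shadows: side pins at (80,186) and (168,193), end pin at (42,217). The other white dots are corner screws. Next I'll measure these precisely.

```bash
cat >> h.py <<'E'
def ray(c,u,v,z):
    K=np.array(c["camera_matrix"]);T=np.array(c["extrinsics"])
    d=np.array([(u-K[0,2])/K[0,0],-(v-K[1,2])/K[1,1],-1])@T[:3,:3];o=-T[:3,3]@T[:3,:3]
    return o+d*(z-o[2])/d[2]
E
python3 - <<'E'
from h import *
c=dict(np.load("top1.npz"));im=c["pixels"];P=cloud(c);g=im.astype(int).min(2);z=P[...,2]
def blobs(r0,r1,c0,c1,th,h,amin=3):
    m=(g[r0:r1,c0:c1]>th).astype(np.uint8)
    n,l,s,ce=cv2.connectedComponentsWithStats(m)
    for i in range(1,n):
        if s[i,4]>=amin:
            w=np.where(l==i,g[r0:r1,c0:c1]-th*.8,0).astype(float);v,u=np.mgrid[r0:r1,c0:c1]
            cu,cv=(w*u).sum()/w.sum(),(w*v).sum()/w.sum()
            rr=cv2.minAreaRect(np.argwhere(l==i)[:,::-1].astype(np.float32))
            print((round(cu,2),round(cv,2)),s[i,4],ray(c,cu,cv,h)[:2].round(4),"rect",np.round(rr[1],1),round(rr[2],1))
print("pins@.032");blobs(205,270,190,268,120,.032)
print("plate@.09");blobs(205,240,355,420,150,.09)
print("lug@.083");blobs(236,256,375,400,150,.083)
# board outline: orange
hsv=cv2.cvtColor(im,cv2.COLOR_BGR2HSV)
def outline(m,h,name):
    k,_=cv2.findContours(m.astype(np.uint8),cv2.RETR_EXTERNAL,cv2.CHAIN_APPROX_NONE)
    k=max(k,key=cv2.contourArea);pts=np.array([ray(c,u,v,h)[:2]*1000 for u,v in k[:,0]],np.float32)
    r=cv2.minAreaRect(pts);print(name,np.round(r[0],1),np.round(r[1],1),round(r[2],2))
m=np.zeros(z.shape,bool);m[190:268,265:345]=True
outline(m&(hsv[...,1]>180)&(hsv[...,2]>150),.016,"board")
m=np.zeros(z.shape,bool);m[205:270,190:268]=True
outline(m&(im[...,2].astype(int)-im[...,0]<15),.014,"fix")
m=np.zeros(z.shape,bool);m[205:240,350:430]=True;q=m&(z>.082)&(z<.098)
p=P[q];outline(q,.09,"plate top");
# line fit robust
vx,vy,x0,y0=cv2.fitLine(p[:,:2].astype(np.float32),cv2.DIST_HUBER,0,.001,.001).ravel();n=np.array([-vy,vx]);d=(p[:,:2]-[x0,y0])@n;k=abs(d)<.009
s=(p[k][:,:2])@[vx,vy];print("plate dir",np.degrees(np.arctan2(vy,vx)),"len",np.ptp(s),"c",np.array([vx,vy])*(s.max()+s.min())/2+n*(np.array([x0,y0])@n),k.sum())
# bystanders: whole height map for >.1 tall things near path
m=(z>.1)&(P[...,0]<.9)&(P[...,0]>.35)&(abs(P[...,1])<.45);m[330:]=0;print("tall",m.sum(),P[m].max(0) if m.any() else "")
m=np.zeros(z.shape,bool);m[180:270,330:350]=1;print(np.percentile(z[m],[50,99]))
E
```

```text
pins@.032
(np.float64(203.81), np.float64(219.83)) 12 [0.62   0.3207] rect [3. 3.] 90.0
(np.float64(214.22), np.float64(222.66)) 9 [0.6101 0.2875] rect [2.8 2.1] 45.0
(np.float64(242.24), np.float64(224.85)) 8 [0.6008 0.1983] rect [2. 2.] 90.0
(np.float64(254.96), np.float64(224.15)) 11 [0.602  0.1579] rect [2.8 2.8] 45.0
(np.float64(202.82), np.float64(232.81)) 8 [0.5787 0.3241] rect [2. 2.] 90.0
(np.float64(200.59), np.float64(250.96)) 14 [0.5215 0.3315] rect [3.1 3.6] 63.4
(np.float64(252.18), np.float64(255.29)) 12 [0.5039 0.1685] rect [3. 3.] 0.0
plate@.09
(np.float64(385.89), np.float64(222.72)) 150 [ 0.5918 -0.2419] rect [42.8  3.5] 10.3
(np.float64(387.26), np.float64(227.16)) 41 [ 0.5783 -0.2453] rect [24.3  1.8] 10.6
(np.float64(366.07), np.float64(228.12)) 9 [ 0.577  -0.1816] rect [2. 2.] 90.0
lug@.083
(np.float64(385.4), np.float64(244.51)) 30 [ 0.5264 -0.2387] rect [3.7 7.5] 11.3
board [589.3   5. ] [169.  150.6] 86.32
fix [562.9 245.3] [186.9 122.5] 83.75
plate top [ 591.7 -243.7] [131.7  13.1] 78.09
plate dir 78.02901 len 0.13064230292462486 c [ 0.59149902 -0.24370939] 192
tall 729 [0.50511594 0.0599159  1.37046332]
[0.00192048 0.01479334]
```

```bash
cat >> h.py <<'E'
def Rt(psi,t=0):
    "tool axes: yaw psi of tool x (deg), tool down, then tilt t deg about tool x (tool z swings to +-tool y)"
    p=np.radians(psi);b=np.array([[np.cos(p),np.sin(p),0],[np.sin(p),-np.cos(p),0],[0,0,-1]])
    return b@R.from_rotvec([np.radians(t),0,0]).as_matrix()
def rel(grasp,Rm,ref=None,off=.164):
    "row to bring the grasp point to a world position at tool orientation Rm"
    o=get_obs();p0=np.array(o["position"]);R0=R.from_quat(o["tool_rot"]).as_matrix()
    if ref is not None: p0,R0=ref
    p=np.array(grasp)-off*Rm[:,2]
    return np.r_[R0.T@(p-p0)/.04,R.from_matrix(R0.T@Rm).as_rotvec()].round(3)
E
python3 - <<'E'
from h import *
print(rel([.5264,-.2387,.14],Rt(-12)))
E
```

```text
[ 9.934e+00 -5.121e+00  2.510e+00 -2.000e-03  0.000e+00  5.960e-01]
```

Request:
move_arm(commands=[[[1.2,-0.6,0.3,0,0,0.1],[2.5,-1.3,0.6,0,0,0.2],[3.8,-2,1,0,0,0.3],[5.1,-2.7,1.3,0,0,0.4],[6.4,-3.4,1.6,0,0,0.5],[7.7,-4.1,2,0,0,0.596],[9,-4.7,2.3,0,0,0.596],[9.93,-5.12,2.5,0,0,0.596],[9.93,-5.12,2.5,0,0,0.596],[9.93,-5.12,2.5,0,0,0.596]]], claw=-0.2)

```text
time: 1.35
position: [0.5261, -0.2394, 0.3045]
tool_rot: [0.995, -0.104, -0.0, 0.0]
ft_force: [0.3, -0.0, -0.4]
grip_width: 0.0524
grip_force: 0.0
```

```bash
python3 - <<'E'
from h import *
c=camera("wrist");cv2.imwrite("pics/w1.png",c["pixels"]);np.savez("w1.npz",**c)
print(np.array(c["camera_matrix"]).round(1).tolist());T=np.array(c["extrinsics"]);print((-T[:3,3]@T[:3,:3]).round(4),T[:3,:3].round(3).tolist())
print({k:np.round(v,4).tolist() for k,v in get_obs().items() if k in("q","position")})
print(rel([.5264,-.2387,.070],Rt(-12)))
E
```

```text
[[325.2, 0.0, 277.9], [0.0, 325.2, 212.1], [0.0, 0.0, 1.0]]
[ 0.597  -0.2546  0.2836] [[-0.206, -0.978, 0.001], [0.944, -0.199, -0.264], [0.258, -0.054, 0.965]]
{'q': [-0.6212, 0.5974, 1.6421, -0.0005, 0.9023, 1.1598], 'position': [0.5259, -0.24, 0.3047]}
[ 0.007 -0.034  1.768  0.     0.    -0.   ]
```

View pics/w1.png

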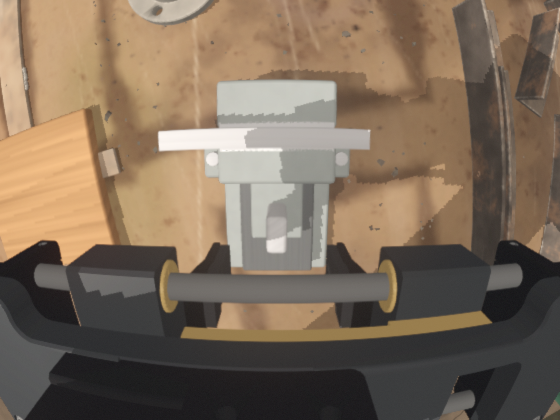

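The wrist view shows the lug at (277,234), centred between the fingers, and the plate standing ahead of it at row 140. I'll go down and grip.

Request:
move_arm(commands=[[[0,0,0.6,0,0,0],[0,-0.03,1.2,0,0,0],[0,-0.03,1.6,0,0,0],[0,-0.03,1.77,0,0,0],[0,-0.03,1.77,0,0,0]]])

```text
time: 2.02
position: [0.5265, -0.2386, 0.2338]
tool_rot: [0.994, -0.105, -0.0, -0.0]
ft_force: [-1.0, 0.6, 0.5]
grip_width: 0.0522
grip_force: 0.0
```

Request:
move_arm(commands=[[[0,0,0,0,0,0],[0,0,0,0,0,0],[0,0,0,0,0,0],[0,0,0,0,0,0]]], claw=1, squeeze=45)

```text
time: 2.52
position: [0.5267, -0.2381, 0.2342]
tool_rot: [0.995, -0.104, 0.0, 0.0]
ft_force: [-0.7, 0.9, 0.9]
grip_width: 0.0204
grip_force: 0.0
```

Request:
move_arm(commands=[[[0,0,0,0,0,0],[0,0,0,0,0,0],[0,0,0,0,0,0]]])

```text
time: 2.9
position: [0.5266, -0.2384, 0.2341]
tool_rot: [0.995, -0.104, 0.0, 0.0]
ft_force: [-1.4, -2.3, 2.0]
grip_width: 0.0137
grip_force: 45.0
```

Request:
move_arm(commands=[[[-0.05,0,0,0,0,0],[-0.15,0,0,0,0,0],[-0.25,0,0,0,0,0],[-0.35,0,0,0,0,0],[-0.45,0,0,0,0,0],[-0.55,0,0,0,0,0],[-0.65,0,0,0,0,0],[-0.75,0,0,0,0,0],[-0.85,0,0,0,0,0],[-0.95,0,0,0,0,0],[-0.96,0,0,0,0,0],[-0.96,0,0,0,0,0]]])

```text
time: 4.4
position: [0.4909, -0.2307, 0.2341]
tool_rot: [0.994, -0.105, 0.003, 0.001]
ft_force: [4.7, -0.5, -3.4]
grip_width: 0.0136
grip_force: 45.0
```

Request:
move_arm(commands=[[[0,0,0,0,0,0],[0,0,0,0,0,0],[0,0,0,0,0,0],[0,0,-0.5,0,0,0],[0,0,-1.5,0,0,0],[0,0,-2.5,0,0,0],[0,0,-3,0,0,0],[0,0,-3,0,0,0]]], claw=-0.2)

```text
time: 5.4
position: [0.4892, -0.2302, 0.3555]
tool_rot: [0.995, -0.104, 0.002, 0.001]
ft_force: [0.0, 0.5, -0.3]
grip_width: 0.0521
grip_force: 0.0
```

```bash
python3 - <<'E'
from h import *
c=camera("wrist");cv2.imwrite("pics/w2.png",c["pixels"]);np.savez("w2.npz",**c)
t=camera("top");np.savez("top2.npz",**t)
cv2.imwrite("pics/c2.png",np.hstack([cv2.resize(t["pixels"][190:280,340:430],(400,400),interpolation=cv2.INTER_CUBIC),cv2.resize(c["pixels"][20:300,140:420],(400,400))]))
P=cloud(t);z=P[...,2];m=np.zeros(z.shape,bool);m[205:240,350:430]=True;q=m&(z>.08)&(z<.1)
p=P[q];r=cv2.minAreaRect((p[:,:2]*1000).astype(np.float32));print(len(p),r,np.median(p[:,2]))
print({k:np.round(v,4).tolist() for k,v in get_obs().items() if k in("q","position","grip_width")})
E
```

```text
194 ((591.9625854492188, -244.15042114257812), (130.29612731933594, 13.1503267288208), 78.5335922241211) 0.09131134257757859
{'q': [-0.6468, 0.4834, 1.6986, -0.0, 0.961, 1.1333], 'position': [0.4886, -0.2299, 0.3533], 'grip_width': 0.0519}
```

View pics/c2.png

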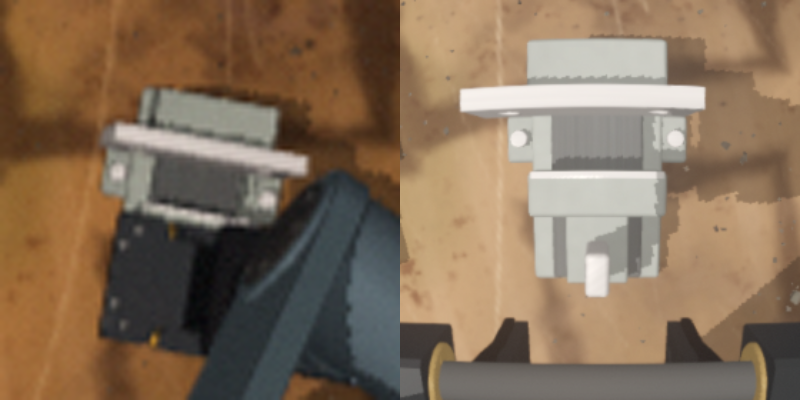

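The jaw is open and the plate still stands upright against the fixed jaw (wrist crop row 97).

```bash
python3 - <<'E'
from h import *
a=Rt(78);print(rel([.5918,-.2441,.13],a))
print("down",(.13-.080)/.04)
E
```

```text
[ 2.600e+00 -1.870e-01  1.480e+00 -1.000e-03  1.000e-03 -1.571e+00]
down 1.25
```

Request:
move_arm(commands=[[[0.3,0,0,0,0,-0.17],[0.6,0,0,0,0,-0.35],[0.9,0,0,0,0,-0.53],[1.2,0,0,0,0,-0.71],[1.5,-0.1,0,0,0,-0.89],[1.8,-0.1,0.2,0,0,-1.07],[2.1,-0.15,0.5,0,0,-1.25],[2.4,-0.18,0.8,0,0,-1.42],[2.6,-0.187,1.1,0,0,-1.571],[2.6,-0.187,1.48,0,0,-1.571],[2.6,-0.187,1.48,0,0,-1.571],[2.6,-0.187,1.48,0,0,-1.571]]])

```text
time: 7.0
position: [0.5921, -0.2444, 0.2944]
tool_rot: [0.777, 0.629, -0.0, -0.0]
ft_force: [0.2, -0.2, 0.4]
grip_width: 0.052
grip_force: 0.0
```

```bash
python3 - <<'E'
from h import *
print({k:np.round(v,4).tolist() for k,v in get_obs().items() if k in("q","position","grip_width")})
print(rel([.5918,-.2441,.0795],Rt(78)))
E
```

```text
{'q': [-0.5656, 0.6804, 1.4835, -0.0, 0.9786, -0.3553], 'position': [0.5921, -0.2444, 0.2944], 'grip_width': 0.052}
[ 5.000e-03 -6.000e-03  1.273e+00 -1.000e-03 -0.000e+00 -1.000e-03]
```

Request:
move_arm(commands=[[[0,0,0.5,0,0,0],[0,0,1,0,0,0],[0,0,1.27,0,0,0],[0,0,1.27,0,0,0]]])

```text
time: 7.5
position: [0.5921, -0.2444, 0.2436]
tool_rot: [0.777, 0.629, -0.0, -0.001]
ft_force: [0.3, -0.2, 0.9]
grip_width: 0.0525
grip_force: 0.0
```

Request:
move_arm(commands=[[[0,0,0,0,0,0],[0,0,0,0,0,0],[0,0,0,0,0,0],[0,0,0,0,0,0],[0,0,0,0,0,0],[0,0,0,0,0,0],[0,0,0,0,0,0]]], claw=1, squeeze=55)

```text
time: 8.38
position: [0.5917, -0.2443, 0.244]
tool_rot: [0.777, 0.63, -0.001, -0.001]
ft_force: [-4.2, 0.5, 4.0]
grip_width: 0.012
grip_force: 55.0
```

```bash
python3 - <<'E'
from h import *
from scipy.optimize import least_squares
D=[([-1.3620,.528,1.434,1.181],[.236,-.579,.404]),([-.6212,.5974,1.6421,.9023],[.5259,-.24,.3047]),([-.6468,.4834,1.6986,.961],[.4886,-.2299,.3533]),([-.5656,.6804,1.4835,.9786],[.5921,-.2444,.2944])]
o=get_obs();q=o["q"];D.append(([q[0],q[1],q[2],q[4]],o["position"]))
def f(p):
    L2,L3,a1,h,d,e=p;out=[]
    for q,x in D:
        r=np.sqrt(x[0]**2+x[1]**2-d*d);a=q[1]+q[2]
        out+=[a1+L2*np.sin(q[1])+L3*np.sin(a)+e*np.cos(a)-r,h+L2*np.cos(q[1])+L3*np.cos(a)-e*np.sin(a)-x[2]]
        out.append((np.arctan2(x[1],x[0])-np.arcsin(d/r)-q[0])*.2)
    return out
s=least_squares(f,[.4,.4,0,.3,.11,0]);print(s.x.round(4),np.abs(s.fun).max())
print(o["position"],o["grip_width"],o["grip_force"])
E
```

```text
[0.5877 0.3928 0.0006 0.1533 0.1091 0.1159] 0.00016521469882246897
[ 0.59172682 -0.24426365  0.24401313] 0.012036849400419047 55.00077920034528
```

The plate is gripped, with 12 mm opening at 55 N. I'll lift it, and meanwhile check the surroundings of the board.

Request:
move_arm(commands=[[[0,0,-0.2,0,0,0],[0,0,-0.6,0,0,0],[0,0,-1.2,0,0,0],[0,0,-1.8,0,0,0],[0,0,-2.4,0,0,0],[0,0,-3,0,0,0],[0,0,-3,0,0,0]]])

```text
time: 9.25
position: [0.5933, -0.2448, 0.3669]
tool_rot: [0.777, 0.63, 0.001, 0.004]
ft_force: [0.8, -0.9, -4.1]
grip_width: 0.0117
grip_force: 55.0
```

```bash
python3 - <<'E'
from h import *
c=dict(np.load("top1.npz"));P=cloud(c)
for n,(u,v) in dict(strip=(297,150),block=(265,187),flange=(363,175),disc=(158,246),knob=(333,223),stripnear=(301,275)).items(): print(n,np.median(P[v-2:v+3,u-2:u+3].reshape(-1,3),0).round(3))
z=P[...,2];m=(P[...,0]>.67)&(P[...,0]<.82)&(abs(P[...,1]-.005)<.06);print("beyond board max z",np.percentile(z[m],[50,95,99.5]))
def f(t,x,zl,psi=84,yy=.005):
    Rm=Rt(psi,t);g=np.array([x,yy,zl])-.050*Rm[:,2]-.006*Rm[:,1];return g,Rm
n=np.array([np.cos(np.radians(-6)),np.sin(np.radians(-6))])
pc=np.array([.584,.005])-.03*n;print("pivot",pc)
o=get_obs();print(o["position"],o["grip_width"],o["ft_force"],np.round(o["q"],3))
g,Rm=f(45,pc[0],.09,yy=pc[1]);print("above",rel(g,Rm),g-.164*Rm[:,2])
E
```

```text
strip [0.844 0.017 0.005]
block [0.719 0.123 0.037]
flange [ 0.756 -0.196  0.001]
disc [0.541 0.476 0.002]
knob [ 0.601 -0.092  0.007]
stripnear [0.438 0.016 0.006]
beyond board max z [0.00309319 0.00981681 0.01290504]
pivot [0.55416434 0.00813585]
[ 0.59333628 -0.24477459  0.36694518] 0.011700506463086464 [ 0.81955626 -0.88089525 -4.0647352 ] [-0.565  0.591  1.428  0.     1.116 -0.356]
above [ 6.371  1.365  3.03   0.792 -0.038 -0.1  ] [ 0.70043684 -0.00723801  0.24556349]
```

Request:
move_arm(commands=[[[0.6,0.1,0,0.08,0,-0.01],[1.5,0.3,0.3,0.2,-0.01,-0.03],[2.5,0.5,0.8,0.32,-0.01,-0.04],[3.5,0.7,1.4,0.45,-0.02,-0.06],[4.5,0.95,2,0.57,-0.03,-0.07],[5.5,1.2,2.6,0.69,-0.03,-0.09],[6.1,1.3,2.9,0.78,-0.038,-0.1],[6.37,1.37,3.03,0.792,-0.038,-0.1],[6.37,1.37,3.03,0.792,-0.038,-0.1],[6.37,1.37,3.03,0.792,-0.038,-0.1]]])

```text
time: 10.5
position: [0.6989, -0.0078, 0.2436]
tool_rot: [0.686, 0.618, -0.256, -0.287]
ft_force: [-0.2, -0.1, -4.7]
grip_width: 0.0117
grip_force: 55.0
```

```bash
python3 - <<'E'
from h import *
o=get_obs();Rm=R.from_quat(o["tool_rot"]).as_matrix();p=np.array(o["position"])
cr=p+.164*Rm[:,2]+.05*Rm[:,2]+.006*Rm[:,1]
print("q",np.round(o["q"],3),"tilt",np.degrees(np.arccos(-Rm[2,2])),"corner",cr,o["grip_width"])
Rg=Rt(84,45);n=np.array([.5542,.0081,.018]);g=n-.05*Rg[:,2]-.006*Rg[:,1]
print(rel(g,Rg))
c=camera("scene");cv2.imwrite("pics/s3.png",cv2.resize(c["pixels"][150:330,230:470],(800,600)))
E
```

```text
q [-0.164  0.961  1.085 -0.041  1.885 -0.055] tilt 45.254120525633496 corner [0.55199994 0.00824553 0.08873392] 0.011733639545307463
[ 1.300e-02  1.271e+00  1.206e+00 -4.000e-03 -3.000e-03  1.000e-03]
```

View pics/s3.png

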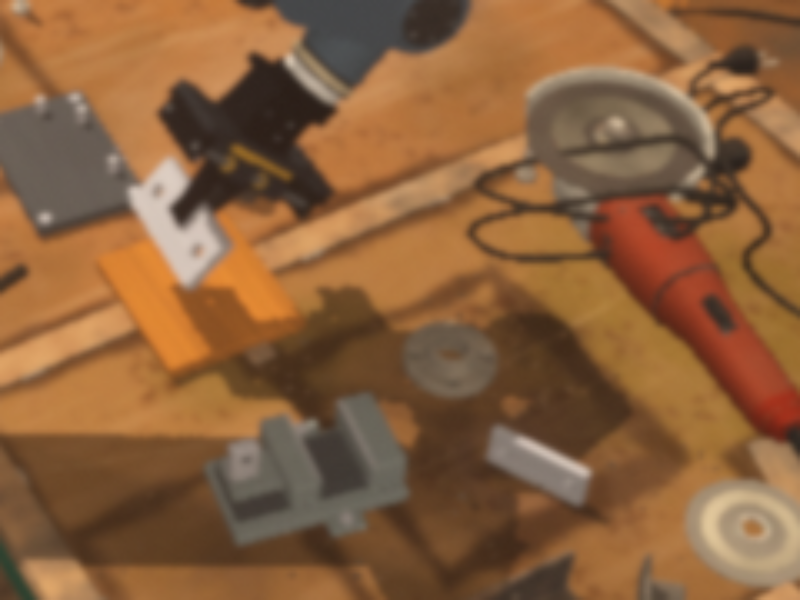

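The scene crop shows the plate held at 45° above the board at (180,220). The jaw is left open. I'll lower the lower edge onto the board.

Request:
move_arm(commands=[[[0,0.4,0.38,0,0,0],[0,0.8,0.76,0,0,0],[0,1.1,1.03,0,0,0],[0.01,1.2,1.14,0,0,0],[0.01,1.27,1.2,0,0,0],[0.01,1.3,1.23,0,0,0],[0.01,1.3,1.23,0,0,0]]])

```text
time: 11.42
position: [0.7006, -0.006, 0.1717]
tool_rot: [0.685, 0.618, -0.257, -0.288]
ft_force: [-0.6, 0.1, -4.4]
grip_width: 0.0115
grip_force: 55.0
```

Request:
move_arm(commands=[[[0,0.02,0.02,0,0,0],[0,0.035,0.035,0,0,0],[0,0.035,0.035,0,0,0]]])

```text
time: 11.8
position: [0.7007, -0.0061, 0.1704]
tool_rot: [0.685, 0.618, -0.257, -0.288]
ft_force: [1.4, -0.2, 0.7]
grip_width: 0.0118
grip_force: 55.0
```

Request:
move_arm(commands=[[[0,0,0,0,0,0],[0,0,0,0,0,0],[0,0,0,0,0,0],[0,0,0,0,0,0]]], claw=0.3)

```text
time: 12.3
position: [0.7003, -0.0061, 0.169]
tool_rot: [0.685, 0.618, -0.257, -0.288]
ft_force: [1.0, -1.3, -1.3]
grip_width: 0.0301
grip_force: 0.8
```

```bash
python3 - <<'E'
from h import *
c=camera("scene");cv2.imwrite("pics/s4.png",cv2.resize(c["pixels"][180:280,250:350],(600,600),interpolation=cv2.INTER_CUBIC))
E
```

```text
(no output)
```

View pics/s4.png

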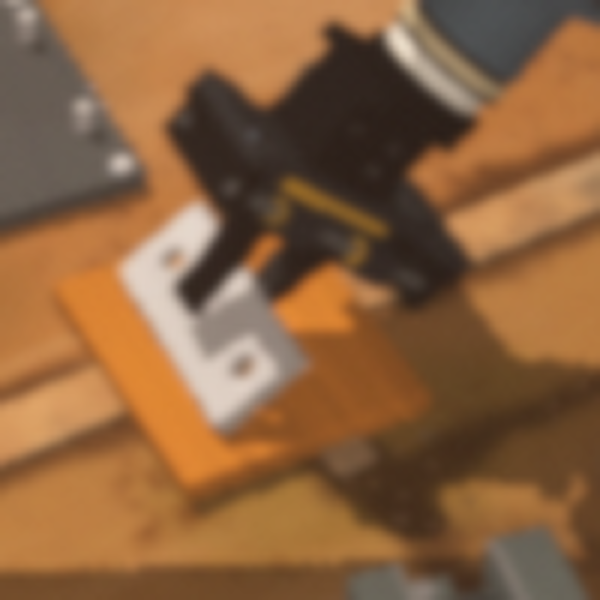

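The plate now rests on the lower finger, leaning at (215,320) on the board. I'll withdraw the finger horizontally outward so the plate settles.

Request:
move_arm(commands=[[[0,0.1,-0.1,0,0,0],[0,0.2,-0.21,0,0,0],[0,0.3,-0.32,0,0,0],[0,0.4,-0.43,0,0,0],[0,0.5,-0.54,0,0,0],[0,0.6,-0.65,0,0,0],[0,0.7,-0.76,0,0,0],[0,0.8,-0.88,0,0,0],[0,0.9,-1,0,0,0],[0,0.9,-1,0,0,0]]])

```text
time: 13.6
position: [0.7542, -0.0118, 0.1717]
tool_rot: [0.685, 0.618, -0.257, -0.288]
ft_force: [0.0, -0.1, 0.5]
grip_width: 0.0303
grip_force: 0.0
```

Request:
move_arm(commands=[[[0,-0.1,-0.4,0,0,0],[0,-0.4,-0.9,0,0,0],[0,-1,-1.6,0,0,0],[0,-1.8,-2.4,0,0,0],[0,-2.4,-3,-0.1,0,0],[0,-2.6,-3.2,-0.28,0,0],[0,-2.6,-3.2,-0.46,0,0],[0,-2.6,-3.2,-0.64,0,0],[0,-2.6,-3.2,-0.79,0,0],[0,-2.6,-3.2,-0.79,0,0]]], claw=-0.9)

```text
time: 14.85
position: [0.7713, -0.014, 0.3376]
tool_rot: [0.743, 0.669, 0.0, -0.002]
ft_force: [-0.6, -0.0, 0.6]
grip_width: 0.0826
grip_force: 0.0
```

```bash
cat >> h.py <<'E'
def flat(c,r0,r1,c0,c1,h,th=(60,130)):
    "outline of the pale grey plate lying flat with top at height h"
    hsv=cv2.cvtColor(c["pixels"],cv2.COLOR_BGR2HSV);m=np.zeros(hsv.shape[:2],np.uint8)
    m[r0:r1,c0:c1]=((hsv[...,1]<th[0])&(hsv[...,2]>th[1]))[r0:r1,c0:c1]
    m=cv2.morphologyEx(m,cv2.MORPH_CLOSE,np.ones((5,5)))
    k,_=cv2.findContours(m,cv2.RETR_EXTERNAL,cv2.CHAIN_APPROX_NONE);k=max(k,key=cv2.contourArea)
    r=cv2.minAreaRect(np.array([ray(c,u,v,h)[:2]*1000 for u,v in k[:,0]],np.float32))
    P=cloud(c);q=P[m>0];return np.round(r[0],1),np.round(r[1],1),round(r[2],2),m.sum(),np.median(q[:,2]).round(4),np.percentile(q[:,2],[5,95]).round(4)
E
python3 - <<'E'
from h import *
o=get_obs();print(o["position"],np.round(o["tool_rot"],3),np.round(o["q"],3))
c=camera("top");np.savez("top3.npz",**c);cv2.imwrite("pics/t3.png",cv2.resize(c["pixels"][170:290,240:360],(600,600),interpolation=cv2.INTER_CUBIC))
print(flat(c,195,265,270,345,.028))
E
```

```text
[ 0.7713151  -0.01397932  0.33755746] [ 0.743  0.669  0.    -0.002] [-0.163  0.8    1.065  0.003  1.279 -0.059]Traceback (most recent call last):
  File "<stdin>", line 4, in <module>
  File "h.py", line 28, in flat
    k,_=cv2.findContours(m,cv2.RETR_EXTERNAL,cv2.CHAIN_APPROX_NONE);k=max(k,key=cv2.contourArea)
                                                                      ~~~^^^^^^^^^^^^^^^^^^^^^^^
ValueError: max() iterable argument is empty
```

View pics/t3.png

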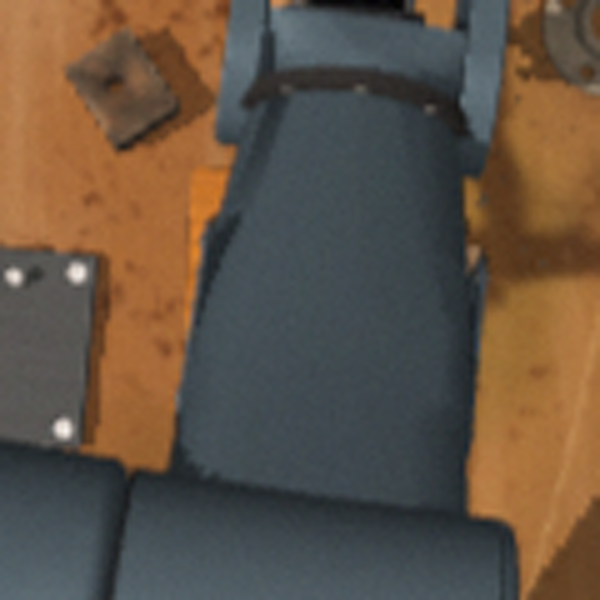

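The top view is blocked by the arm over the board. I'll measure from the scene camera instead.

```bash
python3 - <<'E'
from h import *
c=camera("scene");np.savez("scene5.npz",**c)
P=cloud(c);hsv=cv2.cvtColor(c["pixels"],cv2.COLOR_BGR2HSV)
roi=(abs(P[...,0]-.59)<.12)&(abs(P[...,1]-.005)<.12)&(P[...,2]<.1)&(P[...,2]>-.01)
m=(roi&(hsv[...,1]<70)&(hsv[...,2]>110)).astype(np.uint8)
n,l,s,ce=cv2.connectedComponentsWithStats(m);i=1+np.argmax(s[1:,4]);print(s[i],ce[i])
q=P[l==i];print("z pct",np.percentile(q[:,2],[3,25,50,75,97]).round(4))
A=np.c_[q[:,:2],np.ones(len(q))];w=np.linalg.lstsq(A,q[:,2],rcond=None)[0];print("slope",w[:2].round(3))
k,_=cv2.findContours((l==i).astype(np.uint8),cv2.RETR_EXTERNAL,cv2.CHAIN_APPROX_NONE);k=max(k,key=cv2.contourArea)
r=cv2.minAreaRect(np.array([ray(c,u,v,.028)[:2]*1000 for u,v in k[:,0]],np.float32));print(r)
x0,y0,w0,h0=s[i][:4];cv2.imwrite("pics/s5.png",cv2.resize(c["pixels"][max(0,y0-30):y0+h0+30,max(0,x0-40):x0+w0+40],None,fx=5,fy=5,interpolation=cv2.INTER_CUBIC)[:600,:800])
E
```

```text
[272 220  31  31 531] [287.27683616 234.913371  ]
z pct [0.0194 0.0247 0.0272 0.0296 0.0333]
slope [-0.018  0.004]
((580.1215209960938, 3.2589111328125), (134.84539794921875, 59.553062438964844), 83.85547637939453)
```

The plate lies flat: slope about 0, top at about 28 mm, centre (0.580, 0.003), direction 84°. I'll take it across its width.

```bash
python3 - <<'E'
from h import *
print(rel([.580,.0025,.11],Rt(84)),(.11-.037)/.04)
E
```

```text
[-9.200e-02 -4.807e+00  1.582e+00 -5.000e-03 -3.000e-03 -0.000e+00] 1.8250000000000002
```

Request:
move_arm(commands=[[[0,-1,0.2,0,0,0],[0,-2.2,0.5,0,0,0],[0,-3.4,0.9,0,0,0],[-0.05,-4.4,1.3,0,0,0],[-0.09,-4.81,1.58,-0.005,-0.003,0],[-0.09,-4.81,1.58,-0.005,-0.003,0],[-0.09,-4.81,1.58,-0.005,-0.003,0]]], claw=-1)

```text
time: 15.82
position: [0.5817, 0.0023, 0.2734]
tool_rot: [0.743, 0.669, 0.002, 0.002]
ft_force: [0.7, 0.6, -0.6]
grip_width: 0.087
grip_force: 0.0
```

```bash
python3 - <<'E'
from h import *
print(rel([.580,.0025,.037],Rt(84)),get_obs()["grip_width"])
c=camera("wrist");cv2.imwrite("pics/w5.png",c["pixels"])
E
```

```text
[-0.    -0.05   1.809  0.005 -0.    -0.   ] 0.08702145125059892
```

View pics/w5.png

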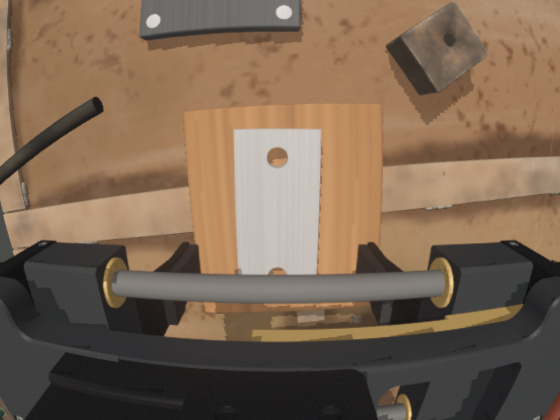

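The wrist view shows the plate flat on the board, columns 235 to 321, centred between the fingers and square to them. I'll descend and grip.

Request:
move_arm(commands=[[[0,0,0.6,0,0,0],[0,-0.03,1.2,0.004,0,0],[0,-0.04,1.6,0.004,0,0],[0,-0.04,1.8,0.004,0,0],[0,-0.04,1.8,0.004,0,0]]])

```text
time: 16.5
position: [0.5788, 0.0028, 0.2006]
tool_rot: [0.743, 0.669, -0.0, -0.001]
ft_force: [0.1, -0.1, 0.6]
grip_width: 0.0872
grip_force: 0.0
```

Request:
move_arm(commands=[[[0,0,0,0,0,0],[0,0,0,0,0,0],[0,0,0,0,0,0],[0,0,0,0,0,0],[0,0,0,0,0,0]]], claw=1, squeeze=45)

```text
time: 17.12
position: [0.5793, 0.0027, 0.2014]
tool_rot: [0.743, 0.669, 0.001, 0.0]
ft_force: [2.0, 0.6, 2.4]
grip_width: 0.059
grip_force: 45.0
```

```bash
python3 - <<'E'
from h import *
print(rel([.5605,.2457,.0954],Rt(84)),rel([.5605,.2457,.0394],Rt(84)))
E
```

```text
[ 5.993e+00 -1.102e+00 -1.450e+00  1.000e-03 -0.000e+00 -0.000e+00] [ 5.993e+00 -1.103e+00 -5.000e-02  1.000e-03 -0.000e+00 -0.000e+00]
```

Request:
move_arm(commands=[[[0,0,-0.4,0,0,0],[0,0,-1,0,0,0],[0.4,-0.1,-1.5,0,0,0],[1.4,-0.3,-1.5,0,0,0],[2.5,-0.5,-1.5,0,0,0],[3.6,-0.7,-1.5,0,0,0],[4.7,-0.9,-1.5,0,0,0],[5.6,-1.05,-1.5,0,0,0],[5.99,-1.1,-1.5,0,0,0],[5.99,-1.1,-1.5,0,0,0],[5.99,-1.1,-1.5,0,0,0]]])

```text
time: 18.5
position: [0.5598, 0.2445, 0.2609]
tool_rot: [0.743, 0.669, -0.001, -0.001]
ft_force: [-0.7, -1.0, -4.3]
grip_width: 0.0592
grip_force: 45.0
```

```bash
python3 - <<'E'
from h import *
o=get_obs();print(o["position"],o["grip_width"],np.round(o["q"],3),o["ft_force"])
print(rel([.5605,.2457,.0374],Rt(84)))
c=camera("wrist");cv2.imwrite("pics/w6.png",c["pixels"]);np.savez("w6.npz",**c)
t=camera("top");np.savez("top6.npz",**t)
try: print(flat(t,190,270,180,290,.086))
except Exception as e: print(e)
E
```

```text
[0.55984938 0.24447327 0.26085921] 0.05921482220265087 [0.229 0.697 1.581 0.    0.867 0.334] [-0.70000888 -1.04262293 -4.33934537]
[ 3.300e-02  1.700e-02  1.486e+00 -3.000e-03  1.000e-03 -1.000e-03]
(array([561.6, 198.6]), array([27.4, 69.9]), 89.18, np.uint64(211), np.float64(0.0886), array([0.0146, 0.0931]))
```

View pics/w6.png

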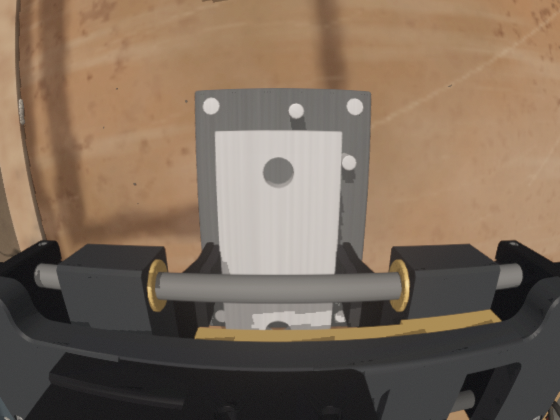

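The wrist view shows the plate held over the fixture with its far end at row 131, columns 215 to 341. The end pin is at (296,110) and side pin b at (349,161). I'll turn these into positions.

```bash
cat >> h.py <<'E'
def fray(c,u,v,z):
    K=np.array(c["camera_matrix"]);T=np.array(c["extrinsics"]);dx,dy=u-K[0,2],v-K[1,2];r=np.hypot(dx,dy)+1e-9;th=r/K[0,0]
    d=np.array([np.sin(th)*dx/r,-np.sin(th)*dy/r,-np.cos(th)])@T[:3,:3];o=-T[:3,3]@T[:3,:3]
    return o+d*(z-o[2])/d[2]
def fx(p):
    "world xy -> fixture coordinates (mm)"
    a=np.radians(-6.0);d=np.array(p)[:2]-[.5714,.2546]
    return np.round(1000*np.array([d@[np.cos(a),np.sin(a)],d@[-np.sin(a),np.cos(a)]]),1)
E
python3 - <<'E'
from h import *
c=dict(np.load("w6.npz"));g=c["pixels"].astype(int).min(2)
def blob(u,v,w=8):
    s=g[v-w:v+w+1,u-w:u+w+1];k=np.where(s>.6*s.max()+.4*np.median(s),s-np.median(s),0).astype(float);vv,uu=np.mgrid[v-w:v+w+1,u-w:u+w+1];return (k*uu).sum()/k.sum(),(k*vv).sum()/k.sum()
for n,(u,v) in dict(end=(296,110),sideb=(349,161)).items(): b=blob(u,v);print(n,np.round(b,1),fx(fray(c,*b,.032)))
m=(g>150).astype(np.uint8);n,l,s,ce=cv2.connectedComponentsWithStats(m);i=l[200,278];ys,xs=np.where(l==i)
row=[ys[xs==x].min() for x in (235,260,300,325)];print("end rows",row,[fx(fray(c,x,y-.5,.0875)) for x,y in zip((235,260,300,325),row)])
for y in(150,180,210,235): e=xs[ys==y];print(y,e.min(),e.max(),fx(fray(c,e.min()-.5,y,.0875)),fx(fray(c,e.max()+.5,y,.0875)))
E
```

```text
end [294.5 107.4] [-0.  71.9]
sideb [348.3 161.3] [35.3 37.8]
end rows [np.int64(131), np.int64(130), np.int64(131), np.int64(131)] [array([-30.4,  58.2]), array([-18.7,  58.5]), array([-0.1, 58.1]), array([11.6, 58.3])]
150 215 341 [-40.4  49.2] [19.7 49.2]
180 216 340 [-40.4  34.7] [19.7 34.7]
210 217 338 [-40.6  19.8] [19.4 19.8]
235 219 337 [-40.3   6.8] [19.5  6.8]
```

The plate is square, about 10 mm short of the side pins and 6 mm short of the end pin. I'll lower it.

Request:
move_arm(commands=[[[0,0,0.5,0,0,0],[0,0,1,0,0,0],[0,0,1.3,0,0,0],[0,0,1.45,0,0,0],[0,0,1.49,0,0,0],[0,0,1.49,0,0,0]]])

```text
time: 19.35
position: [0.5601, 0.2457, 0.2019]
tool_rot: [0.743, 0.669, 0.0, -0.001]
ft_force: [0.7, -0.5, -5.0]
grip_width: 0.0592
grip_force: 45.0
```

Request:
move_arm(commands=[[[0,0,0.02,0,0,0],[0,0,0.03,0,0,0],[0,0,0.03,0,0,0]]])

```text
time: 19.73
position: [0.5598, 0.2458, 0.2004]
tool_rot: [0.743, 0.669, -0.0, -0.001]
ft_force: [1.0, -0.3, -4.7]
grip_width: 0.0594
grip_force: 45.0
```

Request:
move_arm(commands=[[[0,0,0.02,0,0,0],[0,0,0.025,0,0,0],[0,0,0.025,0,0,0]]])

```text
time: 20.1
position: [0.5599, 0.2458, 0.1995]
tool_rot: [0.743, 0.669, -0.0, -0.001]
ft_force: [-0.8, -0.1, -1.8]
grip_width: 0.0593
grip_force: 45.0
```

Request:
move_arm(commands=[[[0,0.05,0,0,0,0],[0,0.1,0,0,0,0],[0,0.15,0,0,0,0],[0,0.2,0,0,0,0],[0,0.22,0,0,0,0],[0,0.24,0,0,0,0],[0,0.24,0,0,0,0]]])

```text
time: 20.98
position: [0.5693, 0.2447, 0.1994]
tool_rot: [0.743, 0.669, -0.0, -0.001]
ft_force: [-4.4, -0.0, 4.5]
grip_width: 0.0597
grip_force: 45.0
```

Request:
move_arm(commands=[[[0.04,0,0,0,0,0],[0.08,0,0,0,0,0],[0.12,0,0,0,0,0],[0.15,0,0,0,0,0],[0.15,0,0,0,0,0]]])

```text
time: 21.6
position: [0.5709, 0.2503, 0.1994]
tool_rot: [0.743, 0.669, 0.0, 0.0]
ft_force: [1.2, -4.5, 2.4]
grip_width: 0.0592
grip_force: 45.0
```

Request:
move_arm(commands=[[[0.01,0,0,0,0,0],[0.02,0,0,0,0,0],[0.02,0,0,0,0,0]]])

```text
time: 21.98
position: [0.571, 0.2505, 0.1994]
tool_rot: [0.743, 0.669, -0.0, 0.001]
ft_force: [-0.3, -8.1, 2.7]
grip_width: 0.0596
grip_force: 45.0
```

Request:
move_arm(commands=[[[0,0.01,0,0,0,0],[0,0.03,0,0,0,0],[0,0.04,0,0,0,0],[0,0.04,0,0,0,0]]])

```text
time: 22.48
position: [0.5716, 0.2506, 0.1994]
tool_rot: [0.743, 0.669, -0.001, -0.0]
ft_force: [-2.8, -5.5, 5.8]
grip_width: 0.0596
grip_force: 45.0
```

Request:
move_arm(commands=[[[0,0.01,0,0,0,0],[0,0.03,0,0,0,0],[0,0.05,0,0,0,0],[0,0.05,0,0,0,0]]])

```text
time: 22.98
position: [0.5723, 0.2506, 0.1995]
tool_rot: [0.743, 0.669, -0.003, -0.002]
ft_force: [-6.0, -5.8, 8.3]
grip_width: 0.0594
grip_force: 45.0
```

Contact is felt on both sides. I'll let go, then push with a single finger so the plate aligns itself on the pins.

Request:
move_arm(commands=[[[0,0,0,0,0,0],[0,0,0,0,0,0],[0,0,0,0,0,0],[0,0,0,0,0,0],[0,0,0,0,0,0]]], claw=-1)

```text
time: 23.6
position: [0.5738, 0.2512, 0.1991]
tool_rot: [0.743, 0.669, -0.0, -0.001]
ft_force: [-0.8, 0.1, -0.1]
grip_width: 0.087
grip_force: 0.0
```

Request:
move_arm(commands=[[[0,0.08,0,0,0,0],[0,0.16,0,0,0,0],[0,0.22,0,0,0,0],[0,0.26,0,0,0,0],[0,0.29,0,0,0,0],[0,0.31,0,0,0,0],[0,0.31,0,0,0,0]]])

```text
time: 24.48
position: [0.5854, 0.2499, 0.1991]
tool_rot: [0.743, 0.669, -0.001, -0.001]
ft_force: [-2.6, -0.1, 1.1]
grip_width: 0.0871
grip_force: 1.2
```

Request:
move_arm(commands=[[[0,0.02,0,0,0,0],[0,0.04,0,0,0,0],[0,0.05,0,0,0,0],[0,0.05,0,0,0,0]]])

```text
time: 24.98
position: [0.5862, 0.2499, 0.1989]
tool_rot: [0.743, 0.669, -0.003, -0.003]
ft_force: [-6.0, 1.7, 3.1]
grip_width: 0.0873
grip_force: 3.2
```

Request:
move_arm(commands=[[[0,0.02,0,0,0,0],[0,0.04,0,0,0,0],[0,0.04,0,0,0,0]]])

```text
time: 25.35
position: [0.5868, 0.2498, 0.1987]
tool_rot: [0.743, 0.669, -0.004, -0.004]
ft_force: [-8.5, 2.2, 5.5]
grip_width: 0.0868
grip_force: 4.3
```

```bash
python3 - <<'E'
from h import *
o=get_obs();print(o["position"],o["ft_force"])
# after: back off to centre & lift
print("lift",rel([.5714,.2505,.13],Rt(84)))
a=np.radians(-6);Y=np.array([-np.sin(a),np.cos(a)])
p=np.array([.5714,.2546])-.105*Y
# closed fingers, tool x along fixture y: pad 19 wide along tool x; push plate end
print("pre-end",p,rel([*p,.13],Rt(84)))
E
```

```text
[0.58680223 0.24981086 0.19869114] [-8.49283348  2.23930684  5.4779023 ]
lift [-2.600e-02 -4.110e-01 -2.378e+00 -1.100e-02  1.000e-03 -1.000e-03]
pre-end [0.56042451 0.1501752 ] [-2.549e+00 -4.200e-01 -2.376e+00 -1.100e-02  1.000e-03 -1.000e-03]
```

Request:
move_arm(commands=[[[0,-0.2,0,0,0,0],[0,-0.4,0,0,0,0],[0,-0.41,-0.5,0,0,0],[-0.3,-0.41,-1.5,0,0,0],[-1.2,-0.42,-2.3,-0.01,0,0],[-2.2,-0.42,-2.37,-0.01,0,0],[-2.55,-0.42,-2.37,-0.01,0,0],[-2.55,-0.42,-2.37,-0.01,0,0]]])

```text
time: 26.35
position: [0.5627, 0.149, 0.2946]
tool_rot: [0.744, 0.668, 0.004, 0.003]
ft_force: [0.2, 0.4, -1.1]
grip_width: 0.0868
grip_force: 0.0
```

Request:
move_arm(commands=[[[0,0,0,0,0,0],[0,0,0,0,0,0],[0,0,0,0,0,0],[0,0,0,0,0,0],[0,0,0,0,0,0],[0,0,0,0,0,0],[0,0,0,0,0,0],[0,0,0,0,0,0],[0,0,0,0,0,0],[0,0,0,0,0,0]]], claw=1, squeeze=20)

```text
time: 27.6
position: [0.5624, 0.1497, 0.294]
tool_rot: [0.743, 0.669, 0.003, 0.003]
ft_force: [1.0, 0.2, -0.5]
grip_width: 0.0014
grip_force: 0.0
```

```bash
python3 - <<'E'
from h import *
o=get_obs();print(o["position"],o["ft_force"],o["grip_width"])
print(rel([.5604,.1502,.0365],Rt(84)))
c=camera("wrist");np.savez("w7.npz",**c);g=c["pixels"].astype(int).min(2)
def blob(u,v,w=8):
    s=g[v-w:v+w+1,u-w:u+w+1];k=np.where(s>.6*s.max()+.4*np.median(s),s-np.median(s),0).astype(float);vv,uu=np.mgrid[v-w:v+w+1,u-w:u+w+1];return (k*uu).sum()/k.sum(),(k*vv).sum()/k.sum()
m=(g>150).astype(np.uint8);n,l,s,ce=cv2.connectedComponentsWithStats(m)
for i in range(1,n):
    if s[i,4]>15: print(s[i],ce[i].round(1),fx(fray(c,*ce[i],.026 if s[i,4]>800 else .032)))
i=1+np.argmax(s[1:,4]);ys,xs=np.where(l==i);x0,y0,w,h=s[i,:4]
for y in range(y0+8,y0+h-6,max(10,h//6)): e=xs[ys==y];print(y,e.min(),e.max(),fx(fray(c,e.min()-.5,y,.026)),fx(fray(c,e.max()+.5,y,.026)))
for x in(x0+15,x0+w//2-20,x0+w-15): e=ys[xs==x];print("col",x,fx(fray(c,x,e.min()-.5,.026)))
E
```

```text
[0.56235751 0.14968348 0.29396662] [ 0.96633117  0.24002558 -0.46387716] 0.0013705941213389662
[ 0.007 -0.07   2.336  0.008 -0.    -0.   ]
[195   0  14   7  79] [201.2   2.5] [-53.3  65.2]
[318   0  15   5  56] [325.2   1.6] [40.2 64.4]
[  232     2    95   165 12864] [273.5  84.6] [ 1.5 -2.3]
[317 189  14  15 168] [323.5 196.4] [ 39.7 -86.9]
[196 190  14  14 157] [202.7 196.7] [-53.3 -86.9]
10 233 312 [-29.9  59. ] [31.1 58.8]
37 233 325 [-29.6  36.2] [40.8 36.5]
64 233 312 [-29.4  14.4] [30.7 14.2]
91 233 312 [-29.3  -6.7] [30.7 -6.9]
118 233 312 [-29.4 -27.4] [ 30.8 -27.6]
145 233 319 [-29.7 -48.1] [ 36.5 -48.1]
col 247 [-18.9  65. ]
col 259 [-9.7 64.8]
col 312 [30.8 64.5]
```

The wrist measurement puts the plate at x = -29.5 to +30.7 and its end at about 65 mm, so it is essentially home. A gentle end push will make it snug.

Request:
move_arm(commands=[[[0,0,0.7,0,0,0],[0,-0.03,1.4,0.005,0,0],[0,-0.07,2,0.008,0,0],[0,-0.07,2.3,0.008,0,0],[0,-0.07,2.33,0.008,0,0],[0,-0.07,2.33,0.008,0,0]]])

```text
time: 28.4
position: [0.5608, 0.15, 0.2014]
tool_rot: [0.743, 0.669, 0.001, 0.0]
ft_force: [0.2, -0.7, 0.4]
grip_width: 0.0002
grip_force: 0.0
```

Request:
move_arm(commands=[[[0.1,0,0,0,0,0],[0.25,0,0,0,0,0],[0.4,0,0,0,0,0],[0.5,0,0,0,0,0],[0.56,0,0,0,0,0],[0.6,0,0,0,0,0],[0.63,0,0,0,0,0],[0.66,0,0,0,0,0],[0.66,0,0,0,0,0]]])

```text
time: 29.52
position: [0.5631, 0.1762, 0.2007]
tool_rot: [0.743, 0.669, 0.0, 0.0]
ft_force: [0.6, -0.4, 0.1]
grip_width: 0.0005
grip_force: 0.0
```

Request:
move_arm(commands=[[[0.03,0,0,0,0,0],[0.06,0,0,0,0,0],[0.09,0,0,0,0,0],[0.11,0,0,0,0,0],[0.13,0,0,0,0,0],[0.13,0,0,0,0,0]]])

```text
time: 30.28
position: [0.5636, 0.18, 0.2008]
tool_rot: [0.743, 0.67, -0.001, 0.001]
ft_force: [-0.3, -7.1, 1.1]
grip_width: 0.001
grip_force: 3.8
```

Request:
move_arm(commands=[[[0.02,0,0,0,0,0],[0.03,0,0,0,0,0],[0.03,0,0,0,0,0]]])

```text
time: 30.65
position: [0.5637, 0.1804, 0.2008]
tool_rot: [0.743, 0.67, -0.002, 0.001]
ft_force: [0.5, -10.6, 1.8]
grip_width: 0.0006
grip_force: 5.5
```

Request:
move_arm(commands=[[[-0.1,0,0,0,0,0],[-0.4,0,0,0,0,0],[-0.7,0,-0.3,0,0,0],[-0.7,0,-1.2,0,0,0],[-0.7,0,-2.4,0,0,0],[-0.7,0,-2.9,0,0,0],[-0.7,0,-2.9,0,0,0],[-0.7,0,-2.9,0,0,0]]])

```text
time: 31.65
position: [0.5603, 0.1544, 0.3162]
tool_rot: [0.743, 0.669, -0.0, -0.0]
ft_force: [-0.1, 0.0, -0.3]
grip_width: 0.0008
grip_force: 0.0
```

```bash
python3 - <<'E'
from h import *
c=camera("wrist");np.savez("w8.npz",**c);g=c["pixels"].astype(int).min(2)
m=(g>150).astype(np.uint8);n,l,s,ce=cv2.connectedComponentsWithStats(m)
i=1+np.argmax(s[1:,4]);ys,xs=np.where(l==i);x0,y0,w,h=s[i,:4];print(s[i],fx(fray(c,*ce[i],.026)))
for y in range(y0+8,y0+h-4,10): e=xs[ys==y];print(y,e.min(),e.max(),fx(fray(c,e.min()-.5,y,.026)),fx(fray(c,e.max()+.5,y,.026)))
for x in(x0+12,x0+30,x0+60): e=ys[xs==x];print("col",x,fx(fray(c,x,e.min()-.5,.026)),fx(fray(c,x,e.max()+.5,.026)))
for u,v in((278,10),):pass
# gap darkness between plate edge and side pins
b=np.where(g>150,1,0)
print(np.array2string(g[30:46:2,300:335],max_line_width=250))
print(np.array2string(g[136:154:2,300:335],max_line_width=250))
E
```

```text
[  242    16    87   153 10979] [ 1.3 -1.7]
24 243 316 [-29.5  58.4] [31.6 58.5]
34 243 315 [-29.4  49.3] [30.6 49.4]
44 243 327 [-29.4  40.3] [40.6 40.9]
54 242 315 [-30.1  31.6] [30.5 31.6]
64 243 316 [-29.2  22.9] [31.3 23. ]
74 243 316 [-29.2  14.3] [31.3 14.4]
84 242 315 [-30.    5.8] [30.4  5.9]
94 242 315 [-30.   -2.6] [30.5 -2.5]
104 243 315 [-29.2 -11. ] [ 30.5 -10.9]
114 243 315 [-29.3 -19.3] [ 30.6 -19.3]
124 243 315 [-29.4 -27.7] [ 30.6 -27.6]
134 243 315 [-29.4 -36. ] [ 30.7 -35.9]
144 243 315 [-29.5 -44.3] [ 30.8 -44.3]
154 243 327 [-29.7 -52.7] [ 41.1 -52.5]
164 243 314 [-29.8 -61.1] [ 30.3 -61. ]
col 254 [-20.1  64.9] [-20.2 -65. ]
col 272 [-5.2 65.6] [ -5.2 -65. ]
col 302 [19.6 65. ] [ 19.9 -64.9]
[[220 220 220 220 221 220 218 218 217 218 219 219 217 215 214 197 139 122 121 123 123 123 124 124 122 121 120 121 118 118 119 120 121 121 120]
 [220 219 219 221 221 219 217 217 217 218 219 219 217 215 213 202 135 109 120 123 123 123 124 122 121 121 121 120 119 118 119 120 122 120 118]
 [220 219 219 220 221 219 217 216 217 217 218 219 217 215 214 206 138 107 119 123 123 122 
[... 1356 characters left out ...]
03 205 206 207 204 205 206 205 204 205 205 201 178 111 107 119 119 120 121 120 121 119 119 118 119 118 118 119 117 117 117 117]
 [206 204 203 203 204 206 206 204 205 205 204 205 205 205 199 176 110 105 119 120 119 120 120 120 119 119 119 119 118 119 119 118 116 118 117]
 [206 205 203 203 204 205 205 204 204 204 204 204 205 205 196 168 134 136 141 150 147 137 131 125 120 120 118 118 119 118 119 118 117 116 117]
 [207 204 202 202 204 205 205 203 204 204 203 204 205 205 197 177 159 162 173 190 203 211 212 202 183 157 131 120 119 118 119 118 116 117 116]
 [206 204 202 202 203 204 204 203 204 204 203 204 205 204 196 177 161 184 208 214 213 212 211 211 210 207 193 156 123 119 119 118 116 116 118]]
```

The plate reads home: edges at ±30 mm, ends at ±65 mm, parallel to the pins and with no gap to either side pin. The arm is clear of everything.

```bash
python3 -c "
from rig import *
print(hand_in())"
```

```text
the job is handed in; nothing more can be done
None
```

I handed the job in at about 32 s of the 72 s allowed: the vise jaw is left about 36 mm open, the plate was laid flat on the board, and it now lies flat in the checking fixture against both side pins and the end pin. I went nowhere near the block, flange or disc, but did not re-measure them.

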